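# Probe two paint coupons on the cross-slide stage

## Robot

A 7-joint arm with a two-finger parallel gripper is mounted at the origin on a cart in front of the work surface, level with it; the furniture and walls round the work are solid. World frame = base frame: x ahead of the robot, y to its left, z up, the work surface at z = 0. Lengths are in m, angles in rad, forces in N, time in s.
With the tool pointing down it reaches from about 0.4 to 0.875 m from the base axis. Payload 19.3 kg.
Tool frame: the origin (TCP) lies on the mounting face of the last link; the fingertips stand 173 mm ahead of it and the grasp point (between the pads) lies 155 mm ahead of it (bot.grip_point_offset is the distance from the TCP to the grasp point, in m); z points along the fingers, y is the line along which they close (so a half turn about z gives the same grasp; the last joint's range is limited). The gripper opens to 85 mm and grips with 20 to 120 N. Pads are 22 mm wide; open, the fingers measure 114 mm over their backs; the gripper's body (76 mm by 85 mm) begins 54 mm behind the grasp point. The pads swing forward as they close: fully open they stand 13 mm farther back than shut.
Start: joints at [-1.236, 0.521, -0.036, 1.599, 0.021, 1.021, -0.113], TCP at [0.246, 0.574, 0.405] pointing down, gripper open.
Joint ranges: [-2.91, 2.91], [-0.3, 2.13], [-1.5, 1.42], [0.17, 2.43], [-1.26, 4.41], [0.16, 1.93], [-2.52, 2.52]. Speed limits (rad/s): [1.89, 1.89, 2.39, 2.39, 3.01, 3.01, 3.01].

## Interface

Orientations are given as [roll, pitch, yaw] about the fixed x, y, z axes, in that order (R = Rz(yaw) Ry(pitch) Rx(roll)).
In Python, from workcell import bot gives the robot as it stands.
- The arm moves only by the tool arm_command, never from a script. Its argument "deltas" is a list of rows, each a list of 3 entries, a list of its own where there are three numbers: the shift along the tool's x, y, z in cm, then the turn, a rotation vector about the tool's x, y, z in rad, then the finger opening in cm, from 0 to 8.54. In form: [[[tx, ty, tz], [rx, ry, rz], claw], ...]. A call has 1 to 20 rows; each row shifts and turns the commanded pose from where the row before left it, along the tool's axes as they then stand; what a row does not reach is not made up. A row lasts 1/10 s, in which the tool goes at most 50 mm and 8.59 degrees, less where a joint would pass 70% of its speed; a pose out of reach is approached as far as the arm can. A call with a gripper value outside its range is refused whole. The fingers move at their own pace and stop on an object; "newtons" is the grip in N (left out, the last holds). Time passes only in rows, so rows that do not move let the fingers close. It gives the time, the measured TCP pose, the force, the opening and the grip force at its end, in the units of the state.
- bot.observe(): the state, without advancing time (a new reading comes with each control period).
- bot.grab_frame(name): name is "scene" or "top" or "wrist"; returns a dict with "frame" (384x512x3 uint8, red, green, blue), "K" (3x3 intrinsics, pixels), "rvec" (rotation vector, rad) and "tvec" (3), from world to camera coordinates, as OpenCV has them; the wrist camera has in their place "T_tool_cam" (4x4, takes a point from camera to tool coordinates, whose origin is the TCP and whose axes are the flange's). Camera axes: x right, y down, z forward; pixel columns grow to the right and rows downward; lengths in m; the calibration is good to about 2 mm. A picture is of the moment at which its call begins: read the wrist's pose just before it. There is no depth.
- bot.job_done(): hands the job in; it is judged then, once.
Trained networks look in a picture, given as the dict that the camera call returned (one of the last four; its "shot" number tells which), for a name from the list of things; names that differ only in an ending like _2 or _b are one class to them, and where a whole thing is asked for, a point or a joint stands for the part that bears it (a point fixed in the world has none). Each returns a list of dicts, best first, with "p" (0 to 1); they miss things now and then, are a little off and sometimes report something else, mostly with a low value. They report only what shows in the picture. A call takes as long as a camera call. They do not tell look-alikes from the thing itself.
- bot.find_in(name, picture): "rect" ([left, top, width, height] in pixels, round what is visible of it).
- bot.mark_of(name, picture): "at" ([column, row] in pixels: a listed point, or the origin of a listed thing).
The state is a dict: "clock": time; "qpos": joint angles; "qd": joint speeds; "joint_efforts": joint torques, N m; "position": TCP position; "tool_rot": TCP orientation; "force": force on the tool from outside, world axes, zero at the start; "moment": the same for the moment, N m; "grip_width": finger opening in m; "finger_force": force on a finger pad.
Only numpy, scipy, OpenCV 4.12 (cv2) and the standard library are available. Lean on these libraries where they do the work, as an engineer would, in place of code of your own. Each camera call takes 0.05 s, during which the arm holds its last target. There are 200 camera calls.

## Task

Move the sliding tray by its leaning black handle to bring the red coupon's white ring under the fixed pointer, then press the red button on top of the measuring head gently until the pointer's tip rests on the paint inside the ring for half a second, and let it spring back up before moving the tray again. Then do the same with the blue coupon, and leave the tray there with the pointer up. Touch no coupon by hand, do not let the pointer down on the yellow or green one, and leave the other things on the table alone.

Things in the scene. Friction and masses are not known exactly. Their poses are not given: they have to be found in the camera images.
- stage: fixed cross-slide stage: aluminium base plate 170 (x) by 260 (y) mm lying on the table, with a saddle and on it the grey tray carrier. Origin: centre of the underside, on the table. Its x axis points away from the robot (within 0.2 rad), y to the left, z up; the slides run along these axes.
- slide_x (a joint): carrier along the stage's +x, -0.036 to 0.036 m between end stops, starts at 0; moves freely by hand, about 2 N of friction, stays where it is left
- slide_y (a joint): saddle with the carrier along the stage's +y, -0.052 to 0.052 m between end stops, starts at 0; about 2 N of friction, stays where it is left
- handle_grip (a point): middle of the grip of the carrier's black handle, in the middle of its front edge, 93 mm above the table, under the front of the head, which blocks a gripper coming straight down. Rounded bar 18 mm wide (stage y) by 22 mm, leaning 30 degrees from vertical, top towards the robot; its top is 32 mm beyond this point, its foot 50 mm below, along the bar. Grip across y, tool along the bar. Axes of the stage.
- tray (a point): centre of the carrier's tray floor, 50 mm above the table; axes of the stage. The tray has 2 by 2 pockets, their centres at x +-21, y +-33 mm from here, rims 6 mm high, one coupon in each
- head: fixed white measuring head that overhangs carrier and handle: 64 mm wide (y), 35 high, from -95 to +30 mm along its x, with an arm to a 26 mm steel column 376 mm high at x +145. Origin: on the pointer's axis at the underside, 268 to 273 mm above the table (the height differs). A 4 mm collar round the button's stem stands on its top. Axes as the stage.
- pointer: steel rod 9 mm thick with a brass tip below and a red button (30 mm across, 10 thick) above the head; slides only straight down, at most 25 mm, and a spring lifts it again (about 2 N to start, 3.6 N at full stroke). Origin: the head's when raised.
- pointer_tip (a point): centre of the lower end of the steel rod, on the tip's axis, 186.5 mm below the pointer's origin. The thin brass tip sticks out 6 to 18 mm below this point: it is set differently each time, holds firm, and how far is not reported, so its touch on the paint must be felt (or seen). Raised, the brass is about 5 to 23 mm above the coupons.
- button_top (a point): centre of the red button's flat top, 75 mm above the pointer's origin (343 to 348 mm above the table when raised)
- coupon_red: loose painted wooden test coupon, red on top, 36 (x) by 60 (y) by 8 mm thick, in one of the tray's four pockets (1.5 mm play all round; which pocket differs). Origin: centre of the underside
- red_mark (a point): centre of the white ring (inside radius 6 mm, outside 8.5) in the middle of the red coupon's top, 8 mm above the coupon's origin, 58 mm above the table
- coupon_blue: loose painted wooden test coupon, blue on top, 36 (x) by 60 (y) by 8 mm thick, in one of the tray's four pockets (1.5 mm play all round; which pocket differs). Origin: centre of the underside
- blue_mark (a point): centre of the white ring (inside radius 6 mm, outside 8.5) in the middle of the blue coupon's top, 8 mm above the coupon's origin, 58 mm above the table
- coupon_yellow: loose painted wooden test coupon, yellow on top, 36 (x) by 60 (y) by 8 mm thick, in one of the tray's four pockets (1.5 mm play all round; which pocket differs). Origin: centre of the underside
- coupon_green: loose painted wooden test coupon, green on top, 36 (x) by 60 (y) by 8 mm thick, in one of the tray's four pockets (1.5 mm play all round; which pocket differs). Origin: centre of the underside
- jar_red_lid: white jar with a red screw lid, 115 mm wide, 129 high, a loose bystander (sizes in mm). Origin: centre of the underside
- tape_roll: roll of white paper tape standing on its face, 62 mm across, 48 high, a loose bystander (sizes in mm). Origin: centre of the underside
- clip_jar: small clear preserving jar, 78x70x119 high, a loose bystander (sizes in mm). Origin: centre of the underside
- tub_grey: grey tub, 70 mm across, 80 high, a loose bystander (sizes in mm). Origin: centre of the underside
Mind the look-alikes: they are no part of the job. Leave any purple or turquoise look-alike of the coupon_red alone.

How it is judged:
On the way, in this order (a step that is already met when the one before it is completed fails the run):
1. the pointer's tip rests on the red coupon with more than 1 N, inside its ring (within 6 mm of its centre) (contact force between pointer and coupon_red above 1 N and horizontal distance between pointer_tip and red_mark below 0.006 m), for 0.4 s.
2. the pointer has sprung back up (within 3 mm of its rest height) (z of pointer_tip in the frame of head above -0.1895 m), for 0.1 s.
3. the pointer's tip rests on the blue coupon with more than 1 N, inside its ring (within 6 mm of its centre) (contact force between pointer and coupon_blue above 1 N and horizontal distance between pointer_tip and blue_mark below 0.006 m), for 0.4 s.
At the end, for the whole second after the job is handed in: The pointer is raised (within 3 mm of its rest height) over the blue coupon's ring (within 6 mm of its centre), the tray is at rest and all four coupons lie flat in their pockets (horizontal distance between pointer_tip and blue_mark below 0.006 m and z of pointer_tip in the frame of head above -0.1895 m and velocity of joint slide_x between -0.005 and 0.005 m/s and velocity of joint slide_y between -0.005 and 0.005 m/s and angle between each of coupon_red, coupon_blue, coupon_yellow, coupon_green's own z axis and vertical below 0.06 rad and height (world z) of each of coupon_red, coupon_blue, coupon_yellow, coupon_green below 0.055 m); the robot touches nothing.
It fails at once if the pointer presses on a coupon with more than 20 N (contact force between pointer and coupon_red above 20 N or contact force between pointer and coupon_blue above 20 N or contact force between pointer and coupon_yellow above 20 N or contact force between pointer and coupon_green above 20 N).
It fails at once if the pointer comes down on the yellow or the green coupon (contact force between pointer and coupon_yellow above 0.5 N or contact force between pointer and coupon_green above 0.5 N).
It fails at once if the pointer is dragged over the paint: the carrier moves faster than 30 mm/s while the pointer rests on a coupon ((contact force between pointer and coupon_red above 0.5 N or contact force between pointer and coupon_blue above 0.5 N or contact force between pointer and coupon_yellow above 0.5 N or contact force between pointer and coupon_green above 0.5 N) and (velocity of joint any of slide_x, slide_y above 0.03 m/s or velocity of joint any of slide_x, slide_y below -0.03 m/s)).
It fails at once if the robot touches a coupon (contact force between any of the arm, the fingers and coupon_red above 0.5 N or contact force between any of the arm, the fingers and coupon_blue above 0.5 N or contact force between any of the arm, the fingers and coupon_yellow above 0.5 N or contact force between any of the arm, the fingers and coupon_green above 0.5 N).
It fails at once if the jar, the tape roll, the clear jar or the tub is pushed more than 30 mm (distance of any of jar_red_lid, tape_roll, clip_jar, tub_grey from where it was at the start of the episode above 0.03 m).
It also fails if it takes over 72 s, if anything falls off the work surface, if the arm or the gripper's body presses on something with over 40 N, if the wrist force passes 120 N, or if a joint passes its speed limit or range.

## Working session

There is one attempt and no reset: what is moved stays moved. The work goes in short steps, Python scripts to look and compute and a tool call to move; the robot and the scene stay as the last step left them, time stands still between calls to the robot, and variables do not carry over. Pictures are saved under pics/ and viewed, at most 10 in all, crops included, and the job is handed in when it is done.

Besides the shell and the picture viewer there is one more tool, called after "Emit:" by a JSON object that holds its "api" and its "payload". arm_command: Moves the arm, as the interface text tells. Its arguments: {"type":"object","properties":{"deltas":{"type":"array","items":{"type":"array"}},"newtons":{"type":"number"}},"required":["deltas"]}

```bash
mkdir -p pics; ls
python3 - <<'E'
from workcell import bot
import cv2,numpy as np
s=bot.observe(); print(s)
for c in ("scene","top"):
    p=bot.grab_frame(c); cv2.imwrite(f"pics/{c}0.png",cv2.cvtColor(p["frame"],cv2.COLOR_RGB2BGR))
    print(c,p["K"].tolist(),np.round(p["rvec"],4).tolist(),np.round(p["tvec"],4).tolist())
    for n in ("stage","head","handle_grip","tray","pointer","pointer_tip","button_top","red_mark","blue_mark","coupon_yellow","coupon_green","jar_red_lid","tape_roll","clip_jar","tub_grey"):
        print(n,[(np.round(d["at"],1).tolist(),round(float(d["p"]),2)) for d in bot.mark_of(n,p)[:3]])
E
```

```text
pics
{'clock': 0.0, 'qpos': array([-1.23617607,  0.52198799, -0.03634211,  1.60001217,  0.02120572,
        1.02113466, -0.112776  ]), 'qd': array([-1.88842272e-03, -9.72063744e-04,  2.52048303e-05, -1.55444263e-03,
        1.05793060e-03, -3.60490398e-04, -1.45864403e-04]), 'joint_efforts': array([-8.01959704e-04, -9.27113271e+01,  1.97928451e+00, -3.69930625e+01,
        1.77042681e-02,  8.22464383e-03, -4.01952988e-06]), 'position': array([0.24611463, 0.57433662, 0.40414019]), 'tool_rot': array([-3.14043864e+00,  8.20069547e-05,  2.73680230e+00]), 'force': array([-0.63268438, -0.57773884,  0.34702333]), 'moment': array([0.01472055, 0.04134591, 0.02322745]), 'finger_force': 0.0, 'grip_width': 0.0854454361176453}
scene [[387.22667697701183, 0.0, 250.5691122274114], [0.0, 387.22667697701183, 193.81449099913868], [0.0, 0.0, 1.0]] [2.0616, -0.8945, 0.4784] [-0.2915, 0.5035, 0.6223]
stage [([272.4, 233.5], 0.62), ([257.8, 245.8], 0.58)]
head [([262.3, 163.6], 0.65)]
handle_grip [([238.4, 238.5], 0.76)]
tray [([259.5, 234.6], 0.76)]
pointer [([263.4, 235.1], 0.56)]
pointer_tip [([264.8, 
[... 560 characters left out ...]
37, 0.5203] [0.168, 0.6164, 1.2078]
stage [([243.9, 207.5], 0.62)]
head [([241.4, 159.2], 0.72)]
handle_grip [([248.5, 221.1], 0.95), ([246.4, 201.8], 0.18)]
tray [([248.4, 199.0], 0.89), ([246.4, 218.7], 0.53)]
pointer [([238.9, 165.3], 0.59), ([248.2, 206.9], 0.34)]
pointer_tip [([243.4, 163.5], 0.42)]
button_top [([240.7, 145.2], 0.4)]
red_mark [([287.6, 252.5], 0.75), ([233.2, 196.3], 0.58)]
blue_mark [([255.4, 206.9], 0.62), ([254.9, 192.9], 0.43)]
coupon_yellow [([250.6, 221.9], 0.73), ([236.9, 209.1], 0.54)]
coupon_green [([254.7, 204.6], 0.68)]
jar_red_lid [([327.6, 202.9], 0.92), ([233.9, 200.6], 0.33)]
tape_roll []
clip_jar [([184.4, 229.3], 0.64)]
tub_grey [([328.3, 243.0], 0.92)]
```

Run:
```python
import cv2,numpy as np
a=cv2.imread("pics/scene0.png");b=cv2.imread("pics/top0.png")
a=cv2.resize(a[110:350,130:400],None,fx=2.2,fy=2.2,interpolation=cv2.INTER_CUBIC)
b=cv2.resize(b[110:280,150:370],None,fx=3.5,fy=3.5,interpolation=cv2.INTER_CUBIC)
cv2.imwrite("pics/sceneC.png",a);cv2.imwrite("pics/topC.png",b);print(a.shape,b.shape)
```

```text
(528, 594, 3) (595, 770, 3)
```

View pics/sceneC.png

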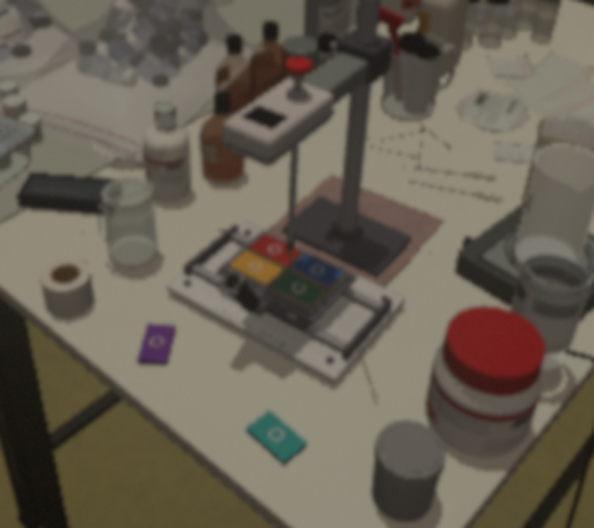

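View pics/topC.png

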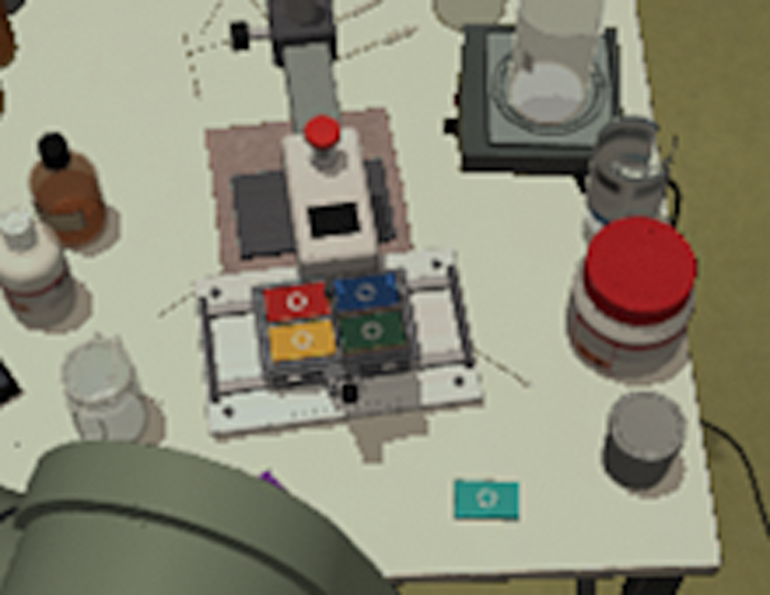

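The red ring lies at about (255,223) in the scene view and (235,196) in the top view, in the far-left pocket. Blue is far right at (274,232) / (254,193), yellow near left and green near right. The lone purple coupon (scene 201,265) and turquoise coupon (255,308) lie on the table outside the tray, so they are the look-alikes. The crops already show this clearly.

```bash
cat > h.py <<'E'
import numpy as np,cv2
from scipy.spatial.transform import Rotation as R
from scipy.optimize import least_squares
def proj(p,P):
    return cv2.projectPoints(np.float64(P).reshape(-1,1,3),np.float64(p["rvec"]),np.float64(p["tvec"]),np.float64(p["K"]),None)[0].reshape(-1,2)
def ray(p,uv,z):
    Rm=cv2.Rodrigues(np.float64(p["rvec"]))[0]; c=-Rm.T@np.float64(p["tvec"]).ravel()
    d=Rm.T@np.linalg.inv(p["K"])@np.array([uv[0],uv[1],1.]); return c+d*(z-c[2])/d[2]
def wcam(s,p):  # wrist picture -> same form as fixed cameras
    T=np.eye(4);T[:3,:3]=R.from_euler("xyz",s["tool_rot"]).as_matrix();T[:3,3]=s["position"]
    M=np.linalg.inv(T@p["T_tool_cam"]); return dict(K=p["K"],rvec=cv2.Rodrigues(M[:3,:3])[0],tvec=M[:3,3])
E
python3 - <<'E'
from h import *
from workcell import bot
S=bot.grab_frame("scene");T=bot.grab_frame("top")
obs={ "top":{"r":(234.9,196),"b":(254.3,193.4),"y":(236.6,207.1),"g":(256.3,204.3)},"scene":{"r":(255.5,223.2),"b":(274.1,232.3),"y":(246.8,231.4),"g":(265.9,240.9)}}
cam={"top":T,"scene":S}
off={"r":(21,33),"b":(21,-33),"y":(-21,33),"g":(-21,-33)}
for c in cam:
    W={k:ray(cam[c],v,.058) for k,v in obs[c].items()}
    def f(q): 
        m=R.from_euler("z",q[2]).as_matrix()[:2,:2]
        return np.concatenate([q[:2]+m@(np.array(off[k])/1e3)-W[k][:2] for k in off])
    r=least_squares(f,[.6,0,0]); print(c,"tray",r.x,"res mm",np.round(r.fun*1e3,1))
    hm=bot.mark_of("handle_grip",cam[c])[0]["at"]; print(" handle",ray(cam[c],hm,.093))
    B=bot.mark_of("button_top",cam[c])[0]["at"]; print(" button",B,ray(cam[c],B,.345))
    if c=="scene": print(" btn crop",ray(S,(265.9,138.2),.345),"tip",ray(S,(264.8,218.8),.0835),ray(S,(262.3,221.4),.0725))
    else: print(" btn crop",ray(T,(242.3,147.1),.345))
E
```

```text
top tray [0.65361438 0.17337888 0.12058526] res mm [-0.1  0.4  0.2 -0.5  0.   0.4 -0.1 -0.4]
 handle [0.56794613 0.1645602  0.093     ]
 button [240.6, 144.7] [0.67063555 0.18082518 0.345     ]
 btn crop [0.66234955 0.17630415 0.345     ]
scene tray [0.65813923 0.17184899 0.12321816] res mm [-0.9  0.8  0.2 -1.6  0.2  1.5  0.5 -0.7]
 handle [0.5682727  0.16732837 0.093     ]
 button [268.3, 136.1] [0.6792804  0.17916687 0.345     ]
 btn crop [0.66727682 0.17639251 0.345     ] tip [0.68526443 0.18089823 0.0835    ] [0.6820175 0.186785  0.0725   ]
```

```bash
cat >> h.py <<'E'
YAW=.122
def tilt(deg,yaw=YAW): # tool y = +stage y, tool z leaning forward by deg from straight down
    a=np.radians(deg); z=[np.sin(a),0,-np.cos(a)]; y=[0,1,0]
    return R.from_euler("z",yaw).as_matrix()@np.array([np.cross(y,z),y,z]).T
def plan(s,P,Rt,n=None):
    R0=R.from_euler("xyz",s["tool_rot"]).as_matrix(); dp=np.array(P)-s["position"]
    w=R.from_matrix(R0.T@Rt).as_rotvec()
    if n is None: n=int(max(1,np.ceil(np.linalg.norm(dp)/.045),np.ceil(np.linalg.norm(w)/.13)))
    A=sum(R0@R.from_rotvec(k*w/n).as_matrix() for k in range(n))
    print("rows",n,"shift cm",np.round(np.linalg.solve(A,dp)*100,2).tolist(),"turn",np.round(w/n,3).tolist())
E
python3 - <<'E'
from h import *
from workcell import bot
plan(bot.observe(),[.442,.148,.314],tilt(30))
E
```

```text
rows 11 shift cm [-2.2, -3.61, 1.31] turn [-0.013, -0.046, -0.047]
```

Emit:
{"api": "arm_command", "payload": {"deltas": [[[-1.52, -2.48, 0.9], [-0.009, -0.0316, -0.0323], 5], [[-1.52, -2.48, 0.9], [-0.009, -0.0316, -0.0323], 5], [[-1.52, -2.48, 0.9], [-0.009, -0.0316, -0.0323], 5], [[-1.52, -2.48, 0.9], [-0.009, -0.0316, -0.0323], 5], [[-1.52, -2.48, 0.9], [-0.009, -0.0316, -0.0323], 5], [[-1.52, -2.48, 0.9], [-0.009, -0.0316, -0.0323], 5], [[-1.52, -2.48, 0.9], [-0.009, -0.0316, -0.0323], 5], [[-1.52, -2.48, 0.9], [-0.009, -0.0316, -0.0323], 5], [[-1.52, -2.48, 0.9], [-0.009, -0.0316, -0.0323], 5], [[-1.52, -2.48, 0.9], [-0.009, -0.0316, -0.0323], 5], [[-1.52, -2.48, 0.9], [-0.009, -0.0316, -0.0323], 5], [[-1.52, -2.48, 0.9], [-0.009, -0.0316, -0.0323], 5], [[-1.52, -2.48, 0.9], [-0.009, -0.0316, -0.0323], 5], [[-1.52, -2.48, 0.9], [-0.009, -0.0316, -0.0323], 5], [[-1.52, -2.48, 0.9], [-0.009, -0.0316, -0.0323], 5], [[-1.52, -2.48, 0.9], [-0.009, -0.0316, -0.0323], 5]]}}

```text
clock: 3.5
position: [0.4329, 0.1668, 0.3145]
tool_rot: [3.132, 0.494, -3.045]
force: [-0.6, 0.3, 0.4]
grip_width: 0.0501
finger_force: 0.0
```

Run:
```python
from h import *
from workcell import bot
s=bot.observe(); print(s["position"],s["tool_rot"],s["force"],s["clock"])
p=bot.grab_frame("wrist"); cv2.imwrite("pics/w1.png",cv2.cvtColor(p["frame"],cv2.COLOR_RGB2BGR))
w=wcam(s,p)
for n,z in (("handle_grip",.093),("pointer_tip",.0835),("red_mark",.058),("blue_mark",.058),("tray",.05),("head",.27)):
    for d in bot.mark_of(n,p)[:2]: print(n,d["at"],round(d["p"],2),ray(w,d["at"],z))
plan(s,[.442,.148,.314],tilt(30))
```

```text
[0.43286149 0.16677837 0.3144727 ] [ 3.13228347  0.49446923 -3.04471681] [-0.59870079  0.34003792  0.38705828] 3.5
handle_grip [234.5, 208.1] 0.9 [0.55979053 0.16363708 0.093     ]
pointer_tip [243.9, 253.6] 0.92 [0.65672302 0.17913839 0.0835    ]
pointer_tip [212.7, 222.7] 0.43 [0.59714929 0.1424325  0.0835    ]
red_mark [98.9, 72.5] 0.73 [0.46195637 0.06247204 0.058     ]
red_mark [267.4, 245.3] 0.66 [0.67648404 0.21164891 0.058     ]
blue_mark [214.9, 245.8] 0.79 [0.68407689 0.14168593 0.058     ]
blue_mark [240.5, 254.0] 0.7 [0.70254882 0.17720707 0.058     ]
tray [240.0, 232.9] 0.87 [0.66239799 0.17377155 0.05      ]
rows 1 shift cm [-0.62, -1.96, 0.37] turn [-0.003, -0.029, -0.022]
```

View pics/w1.png

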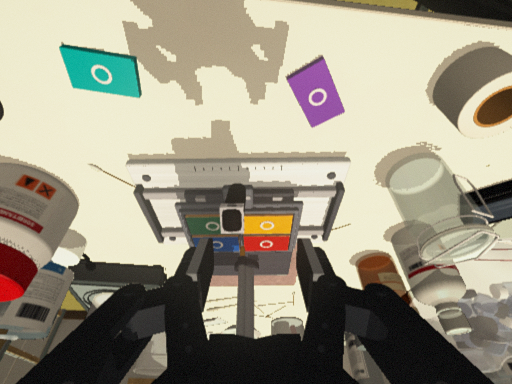

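The wrist view (upside-down) shows the handle's top at (232,220), the red ring at (267,244), blue ring at (219,244), yellow (267,226), green (205,226), and the rod rising from about (243,255). Purple and turquoise lie loose on the table. I'll enlarge the tip in both views together.

Run:
```python
from h import *
a=cv2.imread("pics/w1.png")[195:295,175:305];b=cv2.imread("pics/scene0.png")[115:255,225:305]
a=cv2.resize(a,(520,400),interpolation=cv2.INTER_CUBIC);b=cv2.resize(b,(272,476),interpolation=cv2.INTER_CUBIC)
o=np.zeros((476,792,3),np.uint8);o[:400,:520]=a;o[:,520:]=cv2.convertScaleAbs(b,alpha=2.2);cv2.imwrite("pics/c2.png",o)
```

```text
(no output)
```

View pics/c2.png

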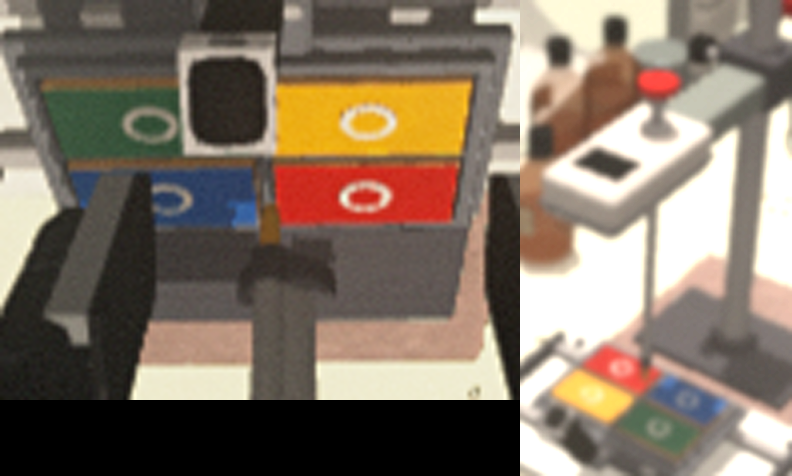

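Run:
```python
from h import *
from workcell import bot
s=bot.observe();p=bot.grab_frame("wrist");w=wcam(s,p);S=bot.grab_frame("scene");T=bot.grab_frame("top")
print(p["K"][0,0],np.round(p["T_tool_cam"],3).tolist())
Rm=cv2.Rodrigues(w["rvec"])[0];print("cam",-Rm.T@w["tvec"])
for xy in ((.668,.178),(.675,.179)):
  for z in (.07,.0835,.15,.2,.25):print(xy,z,"wrist",proj(w,[*xy,z]).round(1),"scene",proj(S,[*xy,z]).round(1))
c=np.array([.668,.178])+.145*np.array([np.cos(.122),np.sin(.122)]);print("column",proj(w,[*c,0]).round(1),proj(w,[*c,.2]).round(1))
# red button blob centroid in both fixed cameras
for c,P,(x0,y0,x1,y1) in (("scene",S,(255,125,280,150)),("top",T,(225,135,260,165))):
    h=cv2.cvtColor(P["frame"],cv2.COLOR_RGB2HSV)[y0:y1,x0:x1]
    m=((h[...,0]<8)|(h[...,0]>172))&(h[...,1]>130)
    v,u=np.nonzero(m);print(c,m.sum(),u.mean()+x0,v.mean()+y0,"x",u.min()+x0,u.max()+x0,"y",v.min()+y0,v.max()+y0,ray(P,(u.mean()+x0,v.mean()+y0),.3415))
```

```text
264.61712615845227 [[0.001, -0.945, -0.327, 0.085], [1.0, 0.001, 0.001, 0.0], [-0.0, -0.327, 0.945, 0.03], [0.0, 0.0, 0.0, 1.0]]
cam [0.37141993 0.16290536 0.24738893]
(0.668, 0.178) 0.07 wrist [[241.5 249.2]] scene [[261.3 225.9]]
(0.668, 0.178) 0.0835 wrist [[241.2 258.7]] scene [[261.5 222.2]]
(0.668, 0.178) 0.15 wrist [[239.7 314.5]] scene [[262.4 203.1]]
(0.668, 0.178) 0.2 wrist [[238.1 369.7]] scene [[263.2 187.8]]
(0.668, 0.178) 0.25 wrist [[236.1 442.2]] scene [[264.  171.6]]
(0.675, 0.179) 0.07 wrist [[241.9 252. ]] scene [[262.7 224.5]]
(0.675, 0.179) 0.0835 wrist [[241.7 261.5]] scene [[262.9 220.8]]
(0.675, 0.179) 0.15 wrist [[240.2 316.7]] scene [[263.9 201.8]]
(0.675, 0.179) 0.2 wrist [[238.7 371.1]] scene [[264.6 186.6]]
(0.675, 0.179) 0.25 wrist [[236.8 442.1]] scene [[265.5 170.4]]
column [[246.8 257. ]] [[245.2 390. ]]
scene 88 264.75 139.22727272727272 x 259 271 y 136 143 [0.66655419 0.17916275 0.3415    ]
top 76 241.60526315789474 147.30263157894737 x 237 246 y 143 152 [0.66424505 0.17827541 0.3415    ]
```

Run:
```python
from h import *
from workcell import bot
s=bot.observe();p=bot.grab_frame("wrist");w=wcam(s,p)
t=tilt(30)[:,2]
print("handle from top end",ray(w,(232,220),.093+.032*.866)+.032*t)
g=np.array([.566,.1645,.093])
plan(s,g-.255*t,tilt(30)); plan(s,g-.255*t,tilt(30),3)
```

```text
handle from top end [0.55595101 0.1652201  0.09299919]
rows 1 shift cm [-0.45, -1.96, 0.3] turn [-0.002, -0.03, -0.022]
rows 3 shift cm [-0.14, -0.66, 0.1] turn [-0.001, -0.01, -0.007]
```

Emit:
{"api": "arm_command", "payload": {"deltas": [[[-0.14, -0.66, 0.1], [-0.001, -0.01, -0.007], 5], [[-0.14, -0.66, 0.1], [-0.001, -0.01, -0.007], 5], [[-0.14, -0.66, 0.1], [-0.001, -0.01, -0.007], 5], [[0, 0, 2], [0, 0, 0], 5], [[0, 0, 2], [0, 0, 0], 5], [[0, 0, 0], [0, 0, 0], 5]]}}

```text
clock: 4.65
position: [0.4596, 0.1503, 0.2781]
tool_rot: [3.141, 0.521, -3.023]
force: [-0.1, -0.9, 0.6]
grip_width: 0.05
finger_force: 0.0
```

Run:
```python
from h import *
from workcell import bot
s=bot.observe(); print(s["position"],s["tool_rot"],s["force"],s["clock"])
p=bot.grab_frame("wrist"); f=cv2.cvtColor(p["frame"],cv2.COLOR_RGB2BGR);w=wcam(s,p)
T=bot.grab_frame("top")
for n,P in (("wrist",p),("top",T)):
    for d in bot.mark_of("handle_grip",P)[:2]: print(n,d["at"],round(d["p"],2),ray(w if n=="wrist" else P,d["at"],.093))
t=tilt(30)[:,2]; g=np.array([.566,.1645,.093])
pts=proj(w,[g,g-.032*t,g+.05*t]);print(pts)
for q,c in zip(pts,((0,0,255),(0,255,0),(255,0,255))): cv2.drawMarker(f,tuple(int(x) for x in q.round()),c,cv2.MARKER_CROSS,7,1)
cv2.imwrite("pics/w2.png",cv2.resize(f[130:330,130:370],(720,600),interpolation=cv2.INTER_CUBIC))
plan(s,g-.155*t,tilt(30))
```

```text
[0.45964873 0.15030711 0.27807134] [ 3.14089057  0.52147368 -3.02258086] [-0.07046908 -0.88028409  0.64936992] 4.65
wrist [256.5, 216.7] 0.8 [0.55894337 0.1643417  0.093     ]
top [183.2, 233.3] 0.63 [0.52473059 0.36800838 0.093     ]
[[255.54082817 222.15277963]
 [255.68118785 243.17498378]
 [255.38981027 199.53425299]]
rows 2 shift cm [-0.02, 0.06, 2.95] turn [-0.0, -0.001, -0.001]
```

View pics/w2.png

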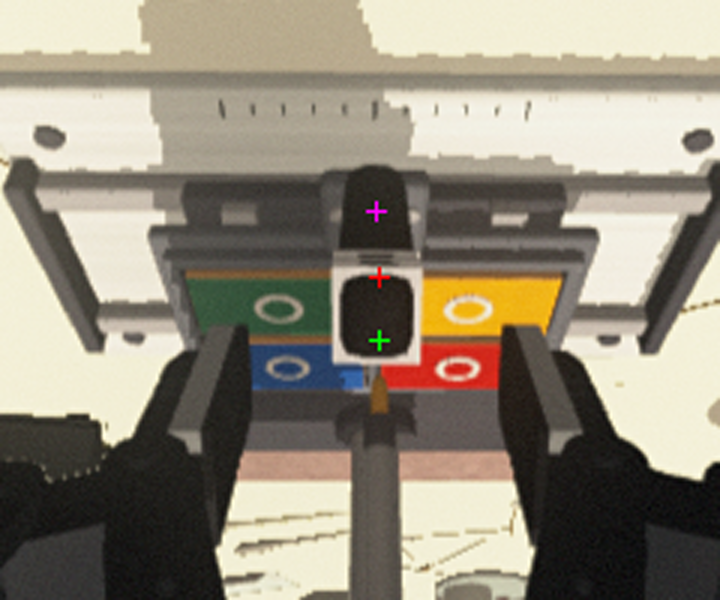

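The handle's end face shows at crop (377,308), i.e. image (256,233), about 10 px nearer the robot than predicted. So the handle's x is about 0.559.

Run:
```python
from h import *
from workcell import bot
s=bot.observe();p=bot.grab_frame("wrist");w=wcam(s,p);t=tilt(30)[:,2]
print(ray(w,(255.7,233),.1207)+.032*t)
plan(s,np.array([.559,.1645,.093])-.155*t,tilt(30),4)
```

```text
[0.55738433 0.16361727 0.09298719]
rows 4 shift cm [0.15, 0.05, 1.44] turn [-0.0, 0.0, -0.001]
```

Emit:
{"api": "arm_command", "payload": {"deltas": [[[0.5, 0.15, 0], [0, 0, 0], 5], [[0.1, 0.0, 1.4], [0, 0, 0], 5], [[0, 0, 1.5], [0, 0, 0], 5], [[0, 0, 1.5], [0, 0, 0], 5], [[0, 0, 1.3], [0, 0, 0], 5], [[0, 0, 0], [0, 0, 0], 5], [[0, 0, 0], [0, 0, 0], 3], [[0, 0, 0], [0, 0, 0], 2], [[0, 0, 0], [0, 0, 0], 1.2], [[0, 0, 0], [0, 0, 0], 1.2], [[0, 0, 0], [0, 0, 0], 1.2]], "newtons": 30}}

```text
clock: 6.0
position: [0.4824, 0.1548, 0.2279]
tool_rot: [3.141, 0.525, -3.023]
force: [-2.0, 1.6, 7.0]
grip_width: 0.0178
finger_force: 34.9
```

Run:
```python
from h import *
from workcell import bot
s=bot.observe(); print(s["position"],s["tool_rot"],s["force"],s["clock"],s["grip_width"],s["finger_force"])
R0=R.from_euler("xyz",s["tool_rot"]).as_matrix(); print("grip pt",s["position"]+.155*R0[:,2])
for d in ((-.010,-.0295,0),(0,.066,0)):
    v=R.from_euler("z",YAW).as_matrix()@np.array(d); print(np.round(R0.T@v*100,2))
```

```text
[0.48240661 0.15479228 0.22786667] [ 3.14055662  0.52508664 -3.02258296] [-1.98109252  1.5719145   6.97931323] 6.0 0.01779441617408108 34.93351936340332
grip pt [0.55953755 0.16417692 0.09374827]
[ 0.86 -2.95 -0.5 ]
[ 0.02  6.6  -0.  ]
```

Emit:
{"api": "arm_command", "payload": {"deltas": [[[0.145, -0.49, -0.083], [0, 0, 0], 1.2], [[0.145, -0.49, -0.083], [0, 0, 0], 1.2], [[0.145, -0.49, -0.083], [0, 0, 0], 1.2], [[0.145, -0.49, -0.083], [0, 0, 0], 1.2], [[0.145, -0.49, -0.083], [0, 0, 0], 1.2], [[0.145, -0.49, -0.083], [0, 0, 0], 1.2], [[0, 0, 0], [0, 0, 0], 1.2], [[0, 0, 0], [0, 0, 0], 1.2]]}}

```text
clock: 6.8
position: [0.4761, 0.1234, 0.2277]
tool_rot: [3.141, 0.525, -3.024]
force: [-1.8, -2.8, 11.8]
grip_width: 0.0178
finger_force: 35.2
```

Run:
```python
from h import *
from workcell import bot
s=bot.observe(); print(s["position"],s["force"],s["grip_width"])
R0=R.from_euler("xyz",s["tool_rot"]).as_matrix(); print("grip pt",s["position"]+.155*R0[:,2])
p=bot.grab_frame("wrist");w=wcam(s,p);S=bot.grab_frame("scene");T=bot.grab_frame("top")
for n,P in (("w",p),("s",S),("t",T)):
    for k in ("red_mark","pointer_tip"): print(n,k,[(d["at"],round(d["p"],2)) for d in bot.mark_of(k,P)[:3]])
a=cv2.cvtColor(p["frame"],cv2.COLOR_RGB2BGR);b=cv2.cvtColor(S["frame"],cv2.COLOR_RGB2BGR)
cv2.imwrite("pics/w3.png",a);cv2.imwrite("pics/s3.png",b);cv2.imwrite("pics/t3.png",cv2.cvtColor(T["frame"],cv2.COLOR_RGB2BGR))
a=cv2.resize(a[200:325,190:310],(480,500),interpolation=cv2.INTER_CUBIC)
b=cv2.resize(cv2.convertScaleAbs(b[205:265,230:290],alpha=1.8),(300,300),interpolation=cv2.INTER_CUBIC)
c=cv2.resize(cv2.cvtColor(T["frame"],cv2.COLOR_RGB2BGR)[180:230,215:275],(300,250),interpolation=cv2.INTER_CUBIC)
o=np.zeros((560,790,3),np.uint8);o[:500,:480]=a;o[:300,485:785]=b;o[305:555,485:785]=c;cv2.imwrite("pics/c3.png",o)
```

```text
[0.47613615 0.12343432 0.2277484 ] [-1.76543471 -2.81048931 11.76326952] 0.017836632134292558
grip pt [0.55333498 0.13263024 0.09365599]
w red_mark [([430.2, 94.4], 0.74), ([93.3, 54.8], 0.61)]
w pointer_tip []
s red_mark [([255.5, 310.2], 0.93), ([199.7, 263.8], 0.63), ([259.8, 230.9], 0.5)]
s pointer_tip [([262.4, 220.3], 0.57)]
t red_mark [([242.0, 196.3], 0.75), ([227.8, 253.2], 0.7), ([288.2, 252.5], 0.51)]
t pointer_tip []
```

View pics/c3.png

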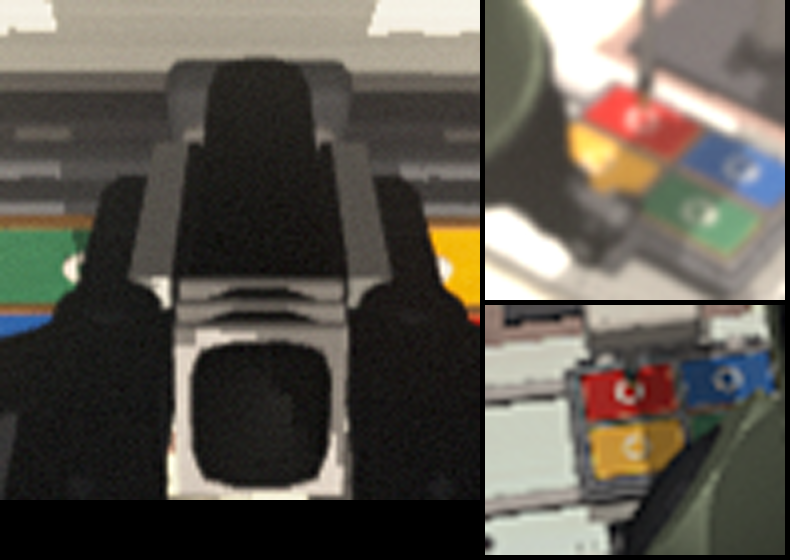

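The scene crop (upper right) shows the brass tip just above the upper edge of the red ring, at about (262,226) against a ring centre of (262,229). The top crop agrees. I'll release, back off and check from close by.

Emit:
{"api": "arm_command", "payload": {"deltas": [[[0, 0, 0], [0, 0, 0], 3], [[0, 0, 0], [0, 0, 0], 5], [[0, 0, 0], [0, 0, 0], 5], [[0, 0, -1], [0, 0, 0], 5], [[0, 0, -2], [0, 0, 0], 5], [[0, 0, -3], [0, 0, 0], 5], [[0, 0, -3], [0, 0, 0], 5], [[0, 3, -2], [0, 0, 0], 5], [[0, 3, 0], [0, 0, 0], 5], [[0, 0, 0], [0, 0, 0], 5]]}}

```text
clock: 8.25
position: [0.4188, 0.1697, 0.3168]
tool_rot: [3.141, 0.526, -3.018]
force: [0.3, -0.4, -0.7]
grip_width: 0.0502
finger_force: 0.0
```

Run:
```python
from h import *
from workcell import bot
s=bot.observe(); print(s["position"],s["tool_rot"],s["force"],s["grip_width"],s["clock"])
p=bot.grab_frame("wrist");w=wcam(s,p);S=bot.grab_frame("scene");T=bot.grab_frame("top")
for n,P,Q in (("w",p,w),("s",S,S),("t",T,T)):
    for k,z in (("red_mark",.058),("blue_mark",.058),("pointer_tip",.0835),("handle_grip",.093)): print(n,k,[(d["at"],round(d["p"],2),ray(Q,d["at"],z)[:2].round(4).tolist()) for d in bot.mark_of(k,P)[:3]])
bg=lambda q:cv2.cvtColor(q["frame"],cv2.COLOR_RGB2BGR)
a,b,c=bg(p),bg(S),bg(T)
cv2.imwrite("pics/w4.png",a);cv2.imwrite("pics/s4.png",b);cv2.imwrite("pics/t4.png",c)
print(proj(w,[[.668,.178,z] for z in(.058,.0835,.15)]))
a=cv2.resize(a[200:300,170:290],(480,400),interpolation=cv2.INTER_CUBIC)
b=cv2.resize(cv2.convertScaleAbs(b[205:255,235:285],alpha=1.8),(300,300),interpolation=cv2.INTER_CUBIC)
c=cv2.resize(c[180:220,220:270],(300,240),interpolation=cv2.INTER_CUBIC)
o=np.zeros((560,790,3),np.uint8);o[:400,:480]=a;o[:300,485:785]=b;o[305:545,485:785]=c;cv2.imwrite("pics/c4.png",o)
```

```text
[0.41877402 0.1696701  0.31682979] [ 3.14074985  0.5258126  -3.01786578] [ 0.28734975 -0.3813581  -0.69489881] 0.05017437263829872 8.25
w red_mark [([237.1, 235.1], 0.87, [0.6652, 0.1778]), ([311.7, 97.5], 0.65, [0.4601, 0.2199]), ([96.2, 73.3], 0.59, [0.4613, 0.061])]
w blue_mark [([186.9, 237.0], 0.71, [0.6785, 0.1108])]
w pointer_tip [([233.8, 248.9], 0.64, [0.657, 0.1741])]
w handle_grip [([196.5, 200.6], 0.69, [0.5544, 0.1334])]
s red_mark [([255.6, 308.4], 0.68, [0.4581, 0.0107]), ([200.6, 263.7], 0.63, [0.4638, 0.2019]), ([259.2, 233.3], 0.57, [0.6511, 0.1705])]
s blue_mark [([285.6, 235.3], 0.68, [0.6953, 0.1125])]
s pointer_tip [([265.2, 219.1], 0.82, [0.6851, 0.1792]), ([258.9, 226.6], 0.28, [0.6491, 0.1709])]
s handle_grip [([246.7, 248.2], 0.71, [0.5579, 0.1316]), ([253.5, 242.1], 0.41, [0.5862, 0.1341])]
t red_mark [([228.4, 253.0], 0.59, [0.4691, 0.2309]), ([244.3, 198.5], 0.46, [0.66, 0.1773]), ([256.2, 202.6], 0.46, [0.6432, 0.1386])]
t blue_mark [([265.6, 194.1], 0.51, [0.6742, 0.1062]), ([239.7, 164.4], 0.28, [0.7953, 0.19])]
t pointer_tip []
t handle_grip [([264.7, 194.8], 0.7, [0.6518, 0.1108])]
[[237.11364554 236.20880049]
 [236.26116918 253.3164311 ]
 [233.58740691 306.97391576]]
```

View pics/c4.png

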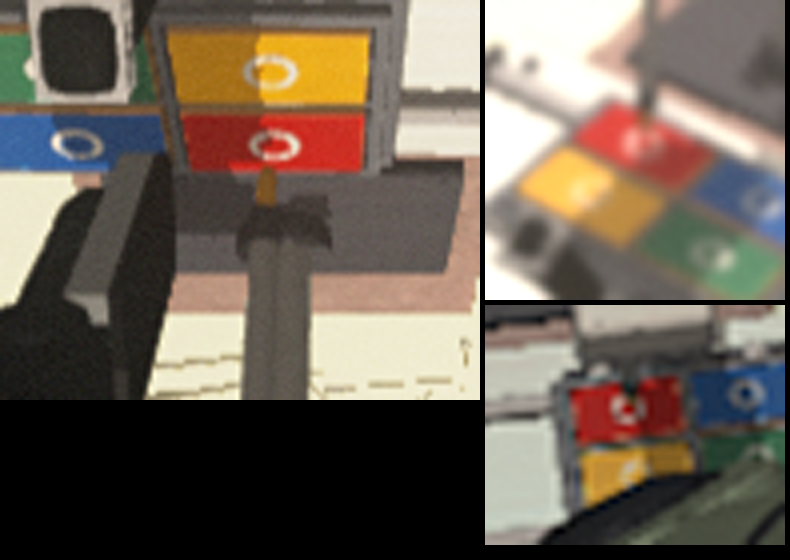

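The wrist crop shows the red ring centre at (238.5,236.5) and the brass end at (237,242.5), so it is laterally aligned. Depth along x is ambiguous until contact. Next is the press pose.

Run:
```python
from h import *
from workcell import bot
s=bot.observe();p=bot.grab_frame("wrist");w=wcam(s,p);S=bot.grab_frame("scene");T=bot.grab_frame("top")
for n,Q,u in (("w",w,(238.5,236.5)),("s",S,(261.3,228.7)),("t",T,(243.8,197.2))): print(n,"ring",ray(Q,u,.058)[:2])
# pointer axis: button (both cams, z .3415), brass ends; unknown x,y,h and image offset per camera from ring
obs=[(w,(238.5,236.5),(236.8,242.5)),(S,(261.3,228.7),(261.7,225)),(T,(243.8,197.2),(244.2,195.5))]
def f(q):
    o=[]
    for C,r,t in obs:
        o+=list(proj(C,[q[0],q[1],.058])[0]-r)+list(proj(C,[q[2],q[3],q[4]])[0]-t)
    o+=list(proj(S,[q[2],q[3],.3415])[0]-(264.75,139.2))+list(proj(T,[q[2],q[3],.3415])[0]-(241.6,147.3))
    return o
r=least_squares(f,[.665,.178,.665,.178,.07],x_scale=.01,loss="soft_l1");print(np.round(r.x,4),np.round(r.fun,1) if r.fun.size<30 else"");print(np.round(f(r.x),1))
P1=s["position"]+[0,0,.24]
plan(s,[.42,.17,.555],tilt(0),8)
q=dict(position=np.array([.42,.17,.555]),tool_rot=R.from_matrix(tilt(0)).as_euler("xyz"))
plan(q,[.6665,.1785,.535],tilt(0),8)
```

```text
w ring [0.66693091 0.17415826]
s ring [0.66952115 0.17887472]
t ring [0.66500354 0.17883918]
[0.6667 0.1751 0.665  0.1755 0.0689] [ 0.7 -0.1  2.5  0.5  0.3  1.1 -0.4  2.1  1.1 -0.5  0.5  0.   0.8  0.8
  1.  -0.3]
[ 0.7 -0.1  2.5  0.5  0.3  1.1 -0.4  2.1  1.1 -0.5  0.5  0.   0.8  0.8
  1.  -0.3]
rows 8 shift cm [-0.89, 0.04, -2.89] turn [-0.0, 0.066, -0.0]
rows 8 shift cm [-3.07, -0.27, 0.25] turn [-0.0, 0.0, 0.0]
```

Emit:
{"api": "arm_command", "payload": {"deltas": [[[-0.89, 0.04, -2.89], [0, 0.066, 0], 0], [[-0.89, 0.04, -2.89], [0, 0.066, 0], 0], [[-0.89, 0.04, -2.89], [0, 0.066, 0], 0], [[-0.89, 0.04, -2.89], [0, 0.066, 0], 0], [[-0.89, 0.04, -2.89], [0, 0.066, 0], 0], [[-0.89, 0.04, -2.89], [0, 0.066, 0], 0], [[-0.89, 0.04, -2.89], [0, 0.066, 0], 0], [[-0.89, 0.04, -2.89], [0, 0.066, 0], 0], [[-2.4, -0.2, 0], [0, 0, 0], 0], [[-2.4, -0.2, 0], [0, 0, 0], 0], [[-2.4, -0.2, 0], [0, 0, 0], 0], [[-2.4, -0.2, 0], [0, 0, 0], 0], [[-2.4, -0.2, 0], [0, 0, 0], 0], [[-2.4, -0.2, 0], [0, 0, 0], 0], [[-2.4, -0.2, 0], [0, 0, 0], 0], [[-2.4, -0.2, 0], [0, 0, 0], 0], [[-2.4, -0.2, 0], [0, 0, 0], 0], [[-2.4, -0.2, 0], [0, 0, 0], 0], [[0, 0, 0], [0, 0, 0], 0], [[0, 0, 0], [0, 0, 0], 0]]}}

```text
clock: 11.15
position: [0.6485, 0.1704, 0.5324]
tool_rot: [-3.113, 0.163, -3.042]
force: [-0.7, 0.2, -1.2]
grip_width: -0.0003
finger_force: 0.0
```

Run:
```python
from h import *
from workcell import bot
s=bot.observe(); print(s["position"],s["tool_rot"],s["force"],s["grip_width"],s["clock"])
plan(s,[.6665,.178,.525],tilt(0),3)
p=bot.grab_frame("wrist");w=wcam(s,p)
h=cv2.cvtColor(p["frame"],cv2.COLOR_RGB2HSV)
m=((h[...,0]<8)|(h[...,0]>172))&(h[...,1]>130)&(h[...,2]>60)
n,l,st,c=cv2.connectedComponentsWithStats(m.astype(np.uint8))
for i in range(1,n):
    if st[i,4]>80: print(st[i],c[i],ray(w,c[i],.345)[:2])
print("expect",proj(w,[.6665,.178,.345]),[ (d["at"],d["p"],ray(w,d["at"],.345)[:2]) for d in bot.mark_of("button_top",p)[:2]])
cv2.imwrite("pics/w5.png",cv2.cvtColor(p["frame"],cv2.COLOR_RGB2BGR))
```

```text
[0.64850732 0.17043495 0.53244409] [-3.11289489  0.16261427 -3.04232414] [-0.73123582  0.19732605 -1.19770809] -0.00030275821958099854 11.15
rows 3 shift cm [-0.59, 0.19, 0.31] turn [-0.01, 0.054, -0.008]
[  17   65   89   79 5358] [ 60.80571109 102.87812617] [0.60389684 0.05798592]
[ 249  195   43   42 1446] [269.8526971  215.73374827] [0.66185728 0.17669266]
expect [[270.96737206 221.87227202]] [([272.9, 221.1], 0.91, array([0.66575379, 0.17917166]))]
```

View pics/w5.png

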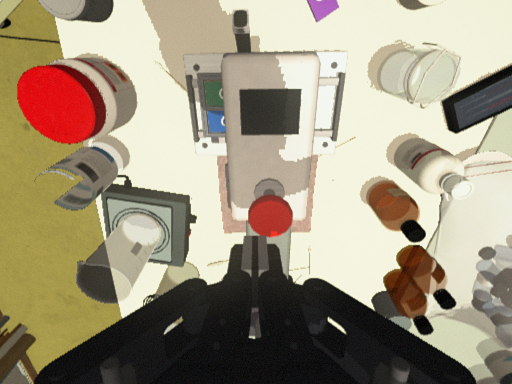

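The wrist view shows the red button at (270,216), which puts it at about (0.664,0.178). Straightening the tool above it.

Emit:
{"api": "arm_command", "payload": {"deltas": [[[-0.27, 0.1, 0.1], [-0.005, 0.027, -0.004], 0], [[-0.27, 0.1, 0.1], [-0.005, 0.027, -0.004], 0], [[-0.27, 0.1, 0.1], [-0.005, 0.027, -0.004], 0], [[-0.27, 0.1, 0.1], [-0.005, 0.027, -0.004], 0], [[-0.27, 0.1, 0.1], [-0.005, 0.027, -0.004], 0], [[-0.27, 0.1, 0.1], [-0.005, 0.027, -0.004], 0], [[0, 0, 0], [0, 0, 0], 0], [[0, 0, 0], [0, 0, 0], 0]]}}

```text
clock: 12.05
position: [0.6641, 0.1781, 0.5288]
tool_rot: [-3.141, 0.002, -3.02]
force: [-0.0, -0.6, 0.6]
grip_width: -0.0001
finger_force: 0.0
```

Run:
```python
from h import *
from workcell import bot
s=bot.observe(); print(s["position"],s["tool_rot"],s["force"],s["clock"])
R0=R.from_euler("xyz",s["tool_rot"]).as_matrix(); print("fingertip",s["position"]+.173*R0[:,2],R0[:,2])
plan(s,[.665,.178,.528],tilt(0),2)
```

```text
[0.66405565 0.17812301 0.52877588] [-3.14107473e+00  2.21867201e-03 -3.02042011e+00] [-0.02882003 -0.57359255  0.57180255] 12.05
fingertip [0.6644475  0.17808046 0.35577633] [ 2.26500647e-03 -2.45942609e-04 -9.99997405e-01]
rows 2 shift cm [-0.05, -0.01, 0.04] turn [-0.0, 0.001, -0.0]
```

Emit:
{"api": "arm_command", "payload": {"deltas": [[[0, 0, 0.4], [0, 0, 0], 0], [[0, 0, 0.4], [0, 0, 0], 0], [[0, 0, 0.3], [0, 0, 0], 0], [[0, 0, 0.1], [0, 0, 0], 0], [[0, 0, 0], [0, 0, 0], 0], [[0, 0, 0], [0, 0, 0], 0]]}}

```text
clock: 12.65
position: [0.6644, 0.178, 0.5168]
tool_rot: [-3.141, 0.002, -3.021]
force: [-1.7, -0.8, 1.3]
grip_width: 0.0001
finger_force: 0.8
```

Emit:
{"api": "arm_command", "payload": {"deltas": [[[0, 0, 0.1], [0, 0, 0], 0], [[0, 0, 0.1], [0, 0, 0], 0], [[0, 0, 0.1], [0, 0, 0], 0], [[0, 0, 0], [0, 0, 0], 0]]}}

```text
clock: 13.05
position: [0.6645, 0.1781, 0.5135]
tool_rot: [-3.141, 0.001, -3.021]
force: [-0.4, -0.1, 1.5]
grip_width: -0.0003
finger_force: 0.9
```

Emit:
{"api": "arm_command", "payload": {"deltas": [[[0, 0, 0.1], [0, 0, 0], 0], [[0, 0, 0.1], [0, 0, 0], 0], [[0, 0, 0], [0, 0, 0], 0]]}}

```text
clock: 13.35
position: [0.6644, 0.1781, 0.5115]
tool_rot: [-3.141, 0.001, -3.021]
force: [-0.5, -0.6, 1.4]
grip_width: 0.0001
finger_force: 0.9
```

Emit:
{"api": "arm_command", "payload": {"deltas": [[[0, 0, 0.1], [0, 0, 0], 0], [[0, 0, 0.1], [0, 0, 0], 0], [[0, 0, 0], [0, 0, 0], 0]]}}

```text
clock: 13.65
position: [0.6645, 0.1781, 0.5095]
tool_rot: [-3.141, 0.001, -3.021]
force: [-0.4, 0.3, 1.9]
grip_width: -0.0002
finger_force: 1.0
```

Emit:
{"api": "arm_command", "payload": {"deltas": [[[0, 0, 0.1], [0, 0, 0], 0], [[0, 0, 0], [0, 0, 0], 0]]}}

```text
clock: 13.85
position: [0.6645, 0.178, 0.5086]
tool_rot: [-3.141, 0.002, -3.021]
force: [-0.8, 0.0, 2.7]
grip_width: -0.0001
finger_force: 1.2
```

Emit:
{"api": "arm_command", "payload": {"deltas": [[[0, 0, 0.1], [0, 0, 0], 0], [[0, 0, 0], [0, 0, 0], 0]]}}

```text
clock: 14.05
position: [0.6644, 0.1781, 0.5082]
tool_rot: [-3.141, 0.002, -3.021]
force: [-2.4, -0.2, 7.4]
grip_width: 0.0001
finger_force: 4.1
```

Emit:
{"api": "arm_command", "payload": {"deltas": [[[0, 0, 0], [0, 0, 0], 0], [[0, 0, 0], [0, 0, 0], 0], [[0, 0, 0], [0, 0, 0], 0], [[0, 0, 0], [0, 0, 0], 0]]}}

```text
clock: 14.45
position: [0.6644, 0.178, 0.5083]
tool_rot: [-3.141, 0.002, -3.021]
force: [-2.4, -0.1, 8.2]
grip_width: -0.0001
finger_force: 4.1
```

Run:
```python
from h import *
from workcell import bot
s=bot.observe();print(s["force"],s["position"])
S=bot.grab_frame("scene");T=bot.grab_frame("top")
bg=lambda q:cv2.cvtColor(q["frame"],cv2.COLOR_RGB2BGR)
b,c=bg(S),bg(T);cv2.imwrite("pics/s5.png",b);cv2.imwrite("pics/t5.png",c)
b=cv2.resize(cv2.convertScaleAbs(b[205:250,240:285],alpha=1.8),(390,390),interpolation=cv2.INTER_CUBIC)
c=cv2.resize(c[180:220,225:265],(390,390),interpolation=cv2.INTER_CUBIC)
cv2.imwrite("pics/c5.png",np.hstack([b,c]))
```

```text
[-2.43565986 -0.1107327   8.15762048] [0.66439204 0.17803784 0.50826682]
```

View pics/c5.png

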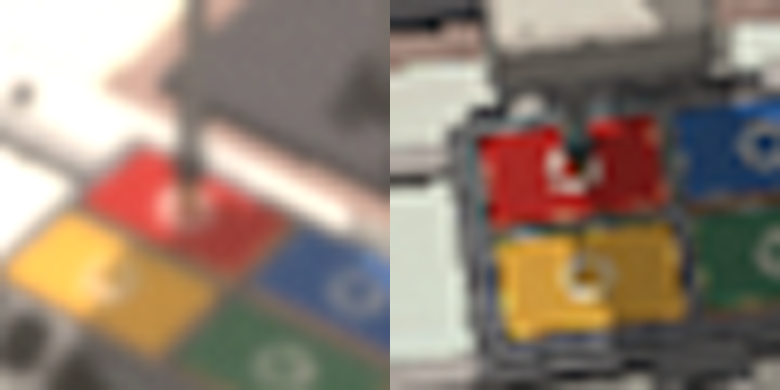

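The brass end sits inside the red ring in both crops: scene (190,205) against ring centre (186,205), top (577,167) against ring centre (574,170). It was held at about 8 N total for more than 0.5 s. Now lifting.

Emit:
{"api": "arm_command", "payload": {"deltas": [[[0, 0, -0.5], [0, 0, 0], 0], [[0, 0, -0.8], [0, 0, 0], 0], [[0, 0, -1.5], [0, 0, 0], 0], [[0, 0, -2], [0, 0, 0], 0], [[0, 0, 0], [0, 0, 0], 0], [[2, -0.1, 0], [0, 0, 0], 3], [[2.4, -0.3, 0], [0, 0, 0], 5], [[2.4, -0.3, 0], [0, 0, 0], 5], [[2.4, -0.3, 0], [0, 0, 0], 5], [[2.4, -0.3, 0], [0, 0, 0], 5], [[2.4, -0.3, 0], [0, 0, 0], 5], [[2.4, -0.3, 0], [0, 0, 0], 5], [[2.4, -0.3, 0], [0, 0, 0], 5], [[2.4, -0.3, 0], [0, 0, 0], 5], [[2.4, -0.3, 0], [0, 0, 0], 5], [[0, 0, 0], [0, 0, 0], 5]]}}

```text
clock: 16.15
position: [0.4314, 0.1213, 0.5558]
tool_rot: [-3.141, 0.002, -3.02]
force: [0.9, 0.0, -0.7]
grip_width: 0.0498
finger_force: 0.0
```

Run:
```python
from h import *
from workcell import bot
s=bot.observe(); print(s["position"],s["tool_rot"],s["clock"])
g=np.array([.5536,.1328,.093]);plan(s,g-.255*tilt(30)[:,2],tilt(30),14)
```

```text
[0.43139129 0.12125015 0.55583747] [-3.14066046e+00  1.90673361e-03 -3.02047660e+00] 16.15
rows 14 shift cm [0.46, -0.02, 1.69] turn [-0.0, -0.037, -0.0]
```

Emit:
{"api": "arm_command", "payload": {"deltas": [[[0.46, -0.02, 1.69], [0, -0.037, 0], 5], [[0.46, -0.02, 1.69], [0, -0.037, 0], 5], [[0.46, -0.02, 1.69], [0, -0.037, 0], 5], [[0.46, -0.02, 1.69], [0, -0.037, 0], 5], [[0.46, -0.02, 1.69], [0, -0.037, 0], 5], [[0.46, -0.02, 1.69], [0, -0.037, 0], 5], [[0.46, -0.02, 1.69], [0, -0.037, 0], 5], [[0.46, -0.02, 1.69], [0, -0.037, 0], 5], [[0.46, -0.02, 1.69], [0, -0.037, 0], 5], [[0.46, -0.02, 1.69], [0, -0.037, 0], 5], [[0.46, -0.02, 1.69], [0, -0.037, 0], 5], [[0.46, -0.02, 1.69], [0, -0.037, 0], 5], [[0.46, -0.02, 1.69], [0, -0.037, 0], 5], [[0.46, -0.02, 1.69], [0, -0.037, 0], 5], [[0, 0, 0], [0, 0, 0], 5], [[0, 0, 0], [0, 0, 0], 5]]}}

```text
clock: 17.75
position: [0.4263, 0.1167, 0.3304]
tool_rot: [-3.131, 0.489, -3.022]
force: [-0.2, 0.2, 0.1]
grip_width: 0.0497
finger_force: 0.0
```

Run:
```python
from h import *
from workcell import bot
s=bot.observe(); print(s["position"],s["tool_rot"],s["clock"])
p=bot.grab_frame("wrist");w=wcam(s,p)
print([(d["at"],d["p"],ray(w,d["at"],.093)) for d in bot.mark_of("handle_grip",p)[:2]])
g=np.array([.5536,.1328,.093]);plan(s,g-.155*tilt(30)[:,2],tilt(30),5)
```

```text
[0.42627456 0.11665001 0.33037861] [-3.13132769  0.48907511 -3.02179992] 17.75
[([282.5, 250.1], 0.42, array([0.64393216, 0.17474357, 0.093     ]))]
rows 5 shift cm [0.1, 0.03, 2.3] turn [-0.002, -0.007, -0.0]
```

Emit:
{"api": "arm_command", "payload": {"deltas": [[[0.1, 0.03, 2.3], [-0.002, -0.007, 0], 5], [[0.1, 0.03, 2.3], [-0.002, -0.007, 0], 5], [[0.1, 0.03, 2.3], [-0.002, -0.007, 0], 5], [[0.1, 0.03, 2.3], [-0.002, -0.007, 0], 5], [[0.1, 0.03, 1.3], [-0.002, -0.007, 0], 5], [[0, 0, 1], [0, 0, 0], 5], [[0, 0, 0], [0, 0, 0], 5], [[0, 0, 0], [0, 0, 0], 3], [[0, 0, 0], [0, 0, 0], 2], [[0, 0, 0], [0, 0, 0], 1.2], [[0, 0, 0], [0, 0, 0], 1.2], [[0, 0, 0], [0, 0, 0], 1.2]]}}

```text
clock: 19.05
position: [0.4672, 0.1208, 0.2488]
tool_rot: [-3.131, 0.52, -3.02]
force: [-2.0, -0.7, 8.1]
grip_width: 0.017
finger_force: 34.0
```

Run:
```python
from h import *
from workcell import bot
s=bot.observe(); print(s["position"],s["tool_rot"],s["force"],s["clock"],s["grip_width"])
R0=R.from_euler("xyz",s["tool_rot"]).as_matrix(); print("grip pt",s["position"]+.155*R0[:,2])
v=R.from_euler("z",YAW).as_matrix()@np.array((0,.066,0)); print(v,np.round(R0.T@v*100,2))
```

```text
[0.46721133 0.12076288 0.24884239] [-3.13073498  0.51980669 -3.02036705] [-1.97156613 -0.65424572  8.14094764] 19.05 0.017037736210071253
grip pt [0.54383574 0.12840214 0.11432346]
[-0.00803204  0.06550944  0.        ] [ 0.    6.6  -0.07]
```

The grip is 23 mm short, up near the end of the bar. Regripping deeper.

Emit:
{"api": "arm_command", "payload": {"deltas": [[[0, 0, 0], [0, 0, 0], 3], [[0, 0, 0], [0, 0, 0], 5], [[0, 0, 0.5], [0, 0, 0], 5], [[0, 0, 0.9], [0, 0, 0], 5], [[0, 0, 0.8], [0, 0, 0], 5], [[0, 0, 0], [0, 0, 0], 5], [[0, 0, 0], [0, 0, 0], 3], [[0, 0, 0], [0, 0, 0], 2], [[0, 0, 0], [0, 0, 0], 1.2], [[0, 0, 0], [0, 0, 0], 1.2], [[0, 0, 0], [0, 0, 0], 1.2]]}}

```text
clock: 20.15
position: [0.4779, 0.1216, 0.2291]
tool_rot: [-3.131, 0.518, -3.021]
force: [-1.0, -1.0, 2.2]
grip_width: 0.0177
finger_force: 34.0
```

Run:
```python
from h import *
from workcell import bot
s=bot.observe(); R0=R.from_euler("xyz",s["tool_rot"]).as_matrix(); g=s["position"]+.155*R0[:,2];print(g)
d=np.array([.5453-g[0],.1981-g[1],0]);print(d,np.round(R0.T@d*100,2))
```

```text
[0.55435344 0.12922282 0.09449355]
[-0.00905344  0.06887718  0.        ] [ 0.06  6.95 -0.11]
```

Emit:
{"api": "arm_command", "payload": {"deltas": [[[0, 0.5, 0], [0, 0, 0], 1.2], [[0.01, 0.7, -0.01], [0, 0, 0], 1.2], [[0.01, 0.7, -0.01], [0, 0, 0], 1.2], [[0.01, 0.7, -0.02], [0, 0, 0], 1.2], [[0.01, 0.7, -0.02], [0, 0, 0], 1.2], [[0.01, 0.7, -0.01], [0, 0, 0], 1.2], [[0.01, 0.7, -0.01], [0, 0, 0], 1.2], [[0, 0.7, -0.01], [0, 0, 0], 1.2], [[0, 0.7, -0.01], [0, 0, 0], 1.2], [[0, 0.5, -0.01], [0, 0, 0], 1.2], [[0, 0.35, 0], [0, 0, 0], 1.2], [[0, 0, 0], [0, 0, 0], 1.2], [[0, 0, 0], [0, 0, 0], 1.2]]}}

```text
clock: 21.45
position: [0.4688, 0.1909, 0.2291]
tool_rot: [-3.131, 0.518, -3.02]
force: [1.0, 3.0, 4.7]
grip_width: 0.018
finger_force: 34.3
```

Run:
```python
from h import *
from workcell import bot
s=bot.observe(); R0=R.from_euler("xyz",s["tool_rot"]).as_matrix(); g=s["position"]+.155*R0[:,2];print(g,s["force"],s["clock"])
S=bot.grab_frame("scene");T=bot.grab_frame("top")
for n,P in (("s",S),("t",T)):
    cv2.imwrite(f"pics/{n}6.png",cv2.cvtColor(P["frame"],cv2.COLOR_RGB2BGR))
    for k,z in (("blue_mark",.058),("pointer_tip",.0835)): print(n,k,[(d["at"],round(d["p"],2),ray(P,d["at"],z)[:2].round(4).tolist()) for d in bot.mark_of(k,P)[:3]])
```

```text
[0.54524476 0.19866315 0.09443605] [1.03182057 2.95681693 4.70989359] 21.45
s blue_mark [([264.8, 226.9], 0.44, [0.6821, 0.1768])]
s pointer_tip [([262.4, 221.4], 0.59, [0.6722, 0.1784])]
t blue_mark [([247.4, 196.6], 0.64, [0.6668, 0.1669])]
t pointer_tip [([240.0, 144.8], 0.71, [0.8599, 0.187])]
```

```bash
cat > b.py <<'E'
from h import *
def blob(f,col,x0,y0,x1,y1):
    h=cv2.cvtColor(cv2.imread(f),cv2.COLOR_BGR2HSV)[y0:y1,x0:x1]
    m=(h[...,1]>110)&(((h[...,0]<6)|(h[...,0]>173)) if col=="r" else ((h[...,0]>100)&(h[...,0]<125)))
    n,l,st,c=cv2.connectedComponentsWithStats(m.astype(np.uint8)); i=1+st[1:,4].argmax()
    v,u=np.nonzero(l==i); hull=cv2.convexHull(np.c_[u,v].astype(np.float32)); M=cv2.moments(hull)
    return np.round([M["m10"]/M["m00"]+x0,M["m01"]/M["m00"]+y0],2),st[i,2:]
E
python3 - <<'E'
from b import *
for f,c,b in (("s4","r",(240,205,285,250)),("s6","b",(240,205,300,250)),("s5","r",(240,205,285,250)),("t4","r",(215,175,275,215)),("t5","r",(215,175,275,215)),("t6","b",(215,175,275,215))): print(f,blob(f"pics/{f}.png",c,*b))
E
```

```text
s4 (array([260.81, 228.62]), array([ 23,  14, 158], dtype=int32))
s6 (array([255.01, 226.59]), array([ 7,  7, 30], dtype=int32))
s5 (array([260.84, 228.84]), array([ 23,  13, 145], dtype=int32))
t4 (array([243.34, 197.05]), array([ 20,  11, 146], dtype=int32))
t5 (array([243.38, 197.11]), array([ 20,  11, 145], dtype=int32))
t6 (array([237.91, 197.88]), array([ 9,  9, 59], dtype=int32))
```

Emit:
{"api": "arm_command", "payload": {"deltas": [[[0, 0, 0], [0, 0, 0], 3], [[0, 0, 0], [0, 0, 0], 5], [[0, 0, 0], [0, 0, 0], 5], [[0, 0, -1], [0, 0, 0], 5], [[0, 0, -2], [0, 0, 0], 5], [[0, 0, -3], [0, 0, 0], 5], [[0, 0, -3], [0, 0, 0], 5], [[0, -3, -2], [0, 0, 0], 5], [[0, -3, 0], [0, 0, 0], 5], [[0, 0, 0], [0, 0, 0], 5]]}}

```text
clock: 22.75
position: [0.4214, 0.1224, 0.3257]
tool_rot: [-3.129, 0.519, -3.024]
force: [-0.4, 0.5, 0.1]
grip_width: 0.0503
finger_force: 0.0
```

Run:
```python
from h import *
from workcell import bot
s=bot.observe(); print(s["position"],s["tool_rot"],s["clock"])
bg=lambda q:cv2.cvtColor(q["frame"],cv2.COLOR_RGB2BGR)
p=bot.grab_frame("wrist");w=wcam(s,p);S=bot.grab_frame("scene");T=bot.grab_frame("top")
for n,P,Q in (("w",p,w),("s",S,S),("t",T,T)):
    cv2.imwrite(f"pics/{n}7.png",bg(P))
    print(n,[(d["at"],round(d["p"],2),ray(Q,d["at"],.058)[:2].round(4).tolist()) for d in bot.mark_of("blue_mark",P)[:2]])
a=cv2.resize(bg(p)[200:290,220:320],(420,378),interpolation=cv2.INTER_CUBIC)
b=cv2.resize(cv2.convertScaleAbs(bg(S)[205:250,240:285],alpha=1.8),(360,360),interpolation=cv2.INTER_CUBIC)
c=cv2.resize(bg(T)[185:210,225:265],(360,225),interpolation=cv2.INTER_CUBIC)
o=np.zeros((590,790,3),np.uint8);o[:378,:420]=a;o[:360,425:785]=b;o[362:587,425:785]=c;cv2.imwrite("pics/c7.png",o)
```

```text
[0.42139646 0.1224202  0.32567984] [-3.12935286  0.51922412 -3.02380798] 22.75
w [([275.5, 234.1], 0.83, [0.669, 0.1771]), ([508.4, 89.9], 0.37, [0.4418, 0.3213])]
s [([264.3, 222.3], 0.68, [0.6962, 0.1908])]
t [([245.4, 197.3], 0.44, [0.6644, 0.1736])]
```

View pics/c7.png

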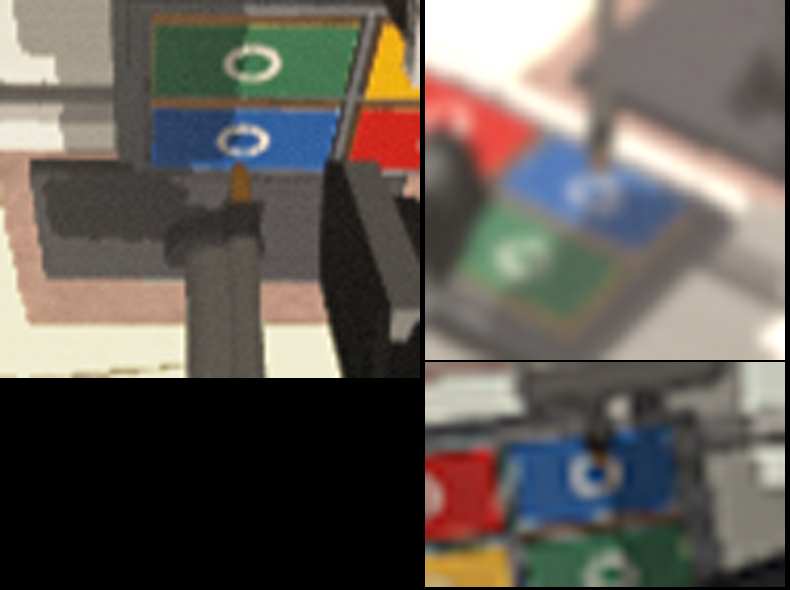

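The blue ring centre is at scene (261.3,228.8) and top (244.0,197.5). Those match the red ring's pressed positions of (261.3,228.6) and (243.9,197.4), so the ring is under the pointer. Going to the button.

Run:
```python
from h import *
from workcell import bot
s=bot.observe()
plan(s,[.43,.148,.555],tilt(0),14)
q=dict(position=np.array([.43,.148,.555]),tool_rot=R.from_matrix(tilt(0)).as_euler("xyz"))
plan(q,[.6645,.178,.54],tilt(0),10)
```

```text
rows 14 shift cm [-0.53, 0.14, -1.58] turn [-0.001, 0.037, -0.0]
rows 10 shift cm [-2.36, 0.01, 0.15] turn [-0.0, 0.0, 0.0]
```

Emit:
{"api": "arm_command", "payload": {"deltas": [[[-0.53, 0.14, -1.58], [-0.001, 0.037, 0], 0], [[-0.53, 0.14, -1.58], [-0.001, 0.037, 0], 0], [[-0.53, 0.14, -1.58], [-0.001, 0.037, 0], 0], [[-0.53, 0.14, -1.58], [-0.001, 0.037, 0], 0], [[-0.53, 0.14, -1.58], [-0.001, 0.037, 0], 0], [[-0.53, 0.14, -1.58], [-0.001, 0.037, 0], 0], [[-0.53, 0.14, -1.58], [-0.001, 0.037, 0], 0], [[-0.53, 0.14, -1.58], [-0.001, 0.037, 0], 0], [[-0.53, 0.14, -1.58], [-0.001, 0.037, 0], 0], [[-0.53, 0.14, -1.58], [-0.001, 0.037, 0], 0], [[-0.53, 0.14, -1.58], [-0.001, 0.037, 0], 0], [[-0.53, 0.14, -1.58], [-0.001, 0.037, 0], 0], [[-0.53, 0.14, -1.58], [-0.001, 0.037, 0], 0], [[-0.53, 0.14, -1.58], [-0.001, 0.037, 0], 0], [[0, 0, 0], [0, 0, 0], 0]]}}

```text
clock: 24.55
position: [0.426, 0.1459, 0.5404]
tool_rot: [-3.137, 0.044, -3.028]
force: [0.6, -0.2, -0.7]
grip_width: -0.0001
finger_force: 0.0
```

Run:
```python
from h import *
from workcell import bot
s=bot.observe();print(s["position"],s["tool_rot"])
plan(s,[.6645,.178,.535],tilt(0),12)
```

```text
[0.42598389 0.14594813 0.54036536] [-3.13720281  0.0444923  -3.02753401]
rows 12 shift cm [-2.0, 0.03, 0.09] turn [-0.0, 0.004, -0.001]
```

Emit:
{"api": "arm_command", "payload": {"deltas": [[[-2, 0.03, 0.09], [0, 0.004, -0.001], 0], [[-2, 0.03, 0.09], [0, 0.004, -0.001], 0], [[-2, 0.03, 0.09], [0, 0.004, -0.001], 0], [[-2, 0.03, 0.09], [0, 0.004, -0.001], 0], [[-2, 0.03, 0.09], [0, 0.004, -0.001], 0], [[-2, 0.03, 0.09], [0, 0.004, -0.001], 0], [[-2, 0.03, 0.09], [0, 0.004, -0.001], 0], [[-2, 0.03, 0.09], [0, 0.004, -0.001], 0], [[-2, 0.03, 0.09], [0, 0.004, -0.001], 0], [[-2, 0.03, 0.09], [0, 0.004, -0.001], 0], [[-2, 0.03, 0.09], [0, 0.004, -0.001], 0], [[-2, 0.03, 0.09], [0, 0.004, -0.001], 0], [[0, 0, 0], [0, 0, 0], 0], [[0, 0, 0], [0, 0, 0], 0]]}}

```text
clock: 25.95
position: [0.6633, 0.1776, 0.5324]
tool_rot: [-3.136, -0.005, -3.016]
force: [-0.2, -0.1, -0.6]
grip_width: 0.0003
finger_force: 0.0
```

Run:
```python
from h import *
from workcell import bot
s=bot.observe();print(s["position"],s["tool_rot"],s["force"])
plan(s,[.6645,.178,.52],tilt(0),3)
```

```text
[0.66328299 0.17764017 0.53244285] [-3.13599196 -0.00518189 -3.01586297] [-0.23201285 -0.10876612 -0.60041378]
rows 3 shift cm [-0.04, 0.01, 0.41] turn [-0.002, -0.002, 0.001]
```

Contact on the paint is expected near TCP z ≈ 0.5085, since both coupons are equally thick.

Emit:
{"api": "arm_command", "payload": {"deltas": [[[-0.04, 0.01, 0.41], [-0.002, -0.002, 0.001], 0], [[-0.04, 0.01, 0.41], [-0.002, -0.002, 0.001], 0], [[-0.04, 0.01, 0.41], [-0.002, -0.002, 0.001], 0], [[0, 0, 0.2], [0, 0, 0], 0], [[0, 0, 0.2], [0, 0, 0], 0], [[0, 0, 0.2], [0, 0, 0], 0], [[0, 0, 0.2], [0, 0, 0], 0], [[0, 0, 0.1], [0, 0, 0], 0], [[0, 0, 0], [0, 0, 0], 0]]}}

```text
clock: 26.85
position: [0.6646, 0.1774, 0.5123]
tool_rot: [3.141, 0.002, -3.02]
force: [-1.0, 0.3, 1.8]
grip_width: -0.0004
finger_force: 0.9
```

Emit:
{"api": "arm_command", "payload": {"deltas": [[[0, 0, 0.1], [0, 0, 0], 0], [[0, 0, 0], [0, 0, 0], 0]]}}

```text
clock: 27.05
position: [0.6646, 0.1774, 0.5114]
tool_rot: [3.141, 0.002, -3.02]
force: [-1.2, -0.8, 2.4]
grip_width: -0.0002
finger_force: 0.9
```

Emit:
{"api": "arm_command", "payload": {"deltas": [[[0, 0, 0.1], [0, 0, 0], 0], [[0, 0, 0.1], [0, 0, 0], 0], [[0, 0, 0], [0, 0, 0], 0]]}}

```text
clock: 27.35
position: [0.6646, 0.1775, 0.5092]
tool_rot: [3.141, 0.002, -3.02]
force: [-0.9, -0.2, 1.6]
grip_width: 0.0002
finger_force: 1.0
```

Emit:
{"api": "arm_command", "payload": {"deltas": [[[0, 0, 0.1], [0, 0, 0], 0], [[0, 0, 0], [0, 0, 0], 0]]}}

```text
clock: 27.55
position: [0.6646, 0.1774, 0.5085]
tool_rot: [3.141, 0.002, -3.02]
force: [-0.5, -0.6, 3.8]
grip_width: 0.0001
finger_force: 1.9
```

Emit:
{"api": "arm_command", "payload": {"deltas": [[[0, 0, 0.06], [0, 0, 0], 0], [[0, 0, 0], [0, 0, 0], 0], [[0, 0, 0], [0, 0, 0], 0], [[0, 0, 0], [0, 0, 0], 0], [[0, 0, 0], [0, 0, 0], 0], [[0, 0, 0], [0, 0, 0], 0], [[0, 0, 0], [0, 0, 0], 0]]}}

```text
clock: 28.25
position: [0.6646, 0.1774, 0.5083]
tool_rot: [3.141, 0.003, -3.02]
force: [-1.5, -0.4, 7.4]
grip_width: 0.0003
finger_force: 3.7
```

Run:
```python
from workcell import bot
import cv2
print(bot.observe()["force"])
for n in ("scene","top"): cv2.imwrite(f"pics/{n[0]}8.png",cv2.cvtColor(bot.grab_frame(n)["frame"],cv2.COLOR_RGB2BGR))
```

```text
[-1.53744928 -0.40929434  7.39740055]
```

Emit:
{"api": "arm_command", "payload": {"deltas": [[[0, 0, -0.5], [0, 0, 0], 0], [[0, 0, -0.8], [0, 0, 0], 0], [[0, 0, -1.5], [0, 0, 0], 0], [[0, 0, -2], [0, 0, 0], 0], [[0, 0, -1], [0, 0, 0], 0], [[0, 0, 0], [0, 0, 0], 0], [[0, 0, 0], [0, 0, 0], 0], [[0, 0, 0], [0, 0, 0], 0]]}}

```text
clock: 29.15
position: [0.6645, 0.1774, 0.5648]
tool_rot: [-3.142, 0.001, -3.02]
force: [-0.6, 0.4, 0.0]
grip_width: 0.0002
finger_force: 0.0
```

Run:
```python
from workcell import bot
import cv2,numpy as np
s=bot.observe();print(s["position"],s["force"],s["clock"])
# shift of tray between release (7) and now, and during press (8)
for n,(x0,y0,x1,y1) in (("scene",(240,225,285,250)),("top",(225,197,265,212))):
    P=cv2.cvtColor(bot.grab_frame(n)["frame"],cv2.COLOR_RGB2GRAY)[y0:y1,x0:x1].astype(np.float32)
    for k in "78":
        q=cv2.imread(f"pics/{n[0]}{k}.png",0)[y0:y1,x0:x1].astype(np.float32)
        print(n,k,np.round(cv2.phaseCorrelate(q,P),2) if 0 else [np.round(v,2) for v in cv2.phaseCorrelate(q,P)], np.abs(q-P).mean())
```

```text
[0.66446845 0.17738161 0.56475642] [-0.5866884   0.43464155  0.00436621] 29.15
scene 7 [array([0.76, 0.57]), np.float64(0.69)] 5.184889
scene 8 [array([0.43, 0.44]), np.float64(0.98)] 1.3662223
top 7 [array([-0.17,  0.78]), np.float64(0.81)] 13.85
top 8 [array([0.06, 0.35]), np.float64(0.95)] 2.2733333
```

```bash
python3 -c "
from workcell import bot
print(bot.job_done())"
```

```text
the job is handed in; nothing more can be done
None
```

I pressed the red ring and then the blue ring, each for more than 0.5 s at about 5 N on the paint, and handed the job in at about 29 s with the tray left at blue and the pointer released. The blue press was judged from matching ring positions and the felt contact, not from a picture taken during it, and no verdict came back.

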